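# Find the hidden hole and lock the sample carousel

## Robot

A 6-joint arm with a two-finger parallel gripper is mounted at the origin on a cart in front of the work surface, level with it; the furniture and walls round the work are solid. World frame = base frame: x ahead of the robot, y to its left, z up, the work surface at z = 0. Lengths are in mm, angles in degrees, forces in N, time in s.
With the tool pointing down it reaches from about 325 to 850 mm from the base axis. Payload 4.4 kg.
Tool frame: the origin (TCP) lies on the centre line of the jaws, within the pads' length; the fingertips stand 11 mm ahead of it and the grasp point (between the pads) lies 8 mm behind it; z points along the fingers, y is the line along which they close (so a half turn about z gives the same grasp; the last joint's range is limited). The gripper opens to 94 mm and grips with 3 to 60 N. Pads are 16 mm wide; open, the fingers measure 119 mm over their backs; the gripper's body (75 mm by 177 mm) begins 78 mm behind the grasp point.
Start: joints at [59.96, 11.837, 88.321, -0, 79.842, -8.623], TCP at [209.974, 535.293, 216.447] pointing down, gripper open.
Joint ranges: [-156.59, 156.59], [-49.26, 127.26], [12.9, 141.05], [-63.56, 243.56], [4.71, 150.69], [-161.64, 161.64]. Speed limits (degrees/s): [159.86, 159.86, 180, 180, 180, 180].

## Interface

Orientations are given as [roll, pitch, yaw] about the fixed x, y, z axes, in that order (R = Rz(yaw) Ry(pitch) Rx(roll)).
In Python, from rig import ctrl, eyes gives the robot as it stands.
- The arm moves only by the shell command python3 -m inch 'ROWS' [FORCE]. ROWS is JSON, a list of rows, each a list of 3 entries, a list of its own where there are three numbers: the shift along the tool's x, y, z in cm, then the turn, a rotation vector about the tool's x, y, z in rad, then the closure, from -1 (fully open) to 1 (shut). A call has 1 to 20 rows; each row shifts and turns the commanded pose from where the row before left it, along the tool's axes as they then stand; what a row does not reach is not made up. A row lasts 1/12 s, in which the tool goes at most 41.7 mm and 7.16 degrees, less where a joint would pass 70% of its speed; a pose out of reach is approached as far as the arm can. A call is refused whole if a number of a shift passes 4.17 or a number of a turn 0.125, either way. A call with a gripper value outside its range is refused whole. The fingers move at their own pace and stop on an object; FORCE is the grip in N (left out, the last holds). Time passes only in rows, so rows that do not move let the fingers close. It gives the time, the measured TCP pose, the force, the opening and the grip force at its end, in the units of the state.
- ctrl.observe(): the state, without advancing time (a new reading comes with each control period).
- eyes.capture(name): name is "scene" or "top" or "wrist"; returns a dict with "pixels" (400x640x3 uint8, red, green, blue), "K" (3x3 intrinsics, pixels), "dist_coeffs" ([k1, k2, p1, p2, k3] as OpenCV has them; the pictures are not rectified), "R" (3x3) and "t" (3): a world point X has camera coordinates R X + t; the wrist camera has in their place "hand_eye" (4x4, takes a point from camera to tool coordinates, whose origin is the TCP and whose axes are the flange's). Camera axes: x right, y down, z forward; pixel columns grow to the right and rows downward; lengths in mm; the calibration is good to about 2 mm. A picture is of the moment at which its call begins: read the wrist's pose just before it. There is no depth.
- ctrl.sign_off(): hands the job in; it is judged then, once.
The state is a dict: "time": time; "joints": joint angles; "dq": joint speeds; "joint_torque": joint torques, N m; "position": TCP position; "ee_rot": TCP orientation; "ft_force": force on the tool from outside, world axes, zero at the start; "ft_torque": the same for the moment, N m; "gripper_width": opening from 0.0 (shut) to 1.0 (fully open); "finger_force": force on a finger pad.
Only numpy, scipy, OpenCV 4.12 (cv2) and the standard library are available. Lean on these libraries where they do the work, as an engineer would, in place of code of your own. Each camera call takes 0.05 s, during which the arm holds its last target. There are 200 camera calls.

## Task

Lock the sample carousel for transport: turn it gently by pushing its blue posts until you feel the spring-loaded lock pin catch in the hidden cross-hole of its shaft and stop it, without forcing it past or against the catch. Then push the red pin head fully home so the pin goes right through the shaft, and let go, leaving the weight, the vial and the flask standing where they are.

Things in the scene. Friction and masses are not known exactly. Their poses are not given: they have to be found in the camera images.
- unit: Fixed carousel unit: white housing 150 x 150 x 56 mm high; origin in the middle of its underside on the worktop, z up. The vertical shaft is on its z axis. On the -y side an aluminium guide barrel (30 mm diameter, axis 32 mm above the worktop) reaches out to 127 mm from the shaft axis; the lock pin slides in it along +y, towards the shaft.
- carousel_axis (a point): Point on the axis of rotation, level with the top of the aluminium disc (72 mm above the worktop); fixed to the unit. The hole goes right through the hidden shaft, so it lines up every half turn; at the start it is at least 0.45 rad away either way. The disc is clamped to the shaft at an unknown angle, different each time, so its pose does not tell where the hole is.
- carousel: Turning aluminium disc, 136 mm diameter, 10 mm thick, with a low black hub (32 mm diameter, 14 mm above the disc), flat dark wells and three blue posts. Origin on the axis at the disc's underside, 62 mm up. Turns either way without end at about 0.1 N m (2 N at a post) until the pin catches: then it stops dead with about 0.1 rad of play each way. More than 50 N on it damages it.
- post_1 (a point): A blue upright post, 12 mm diameter, 38 mm high on the disc, 54 mm from the axis, 120 degrees from the other posts; the point is on its centre line half-way up (91 mm above the worktop).
- post_2 (a point): Second blue post, like post_1 (120 degrees anticlockwise from it, seen from above).
- post_3 (a point): Third blue post, like post_1 (120 degrees anticlockwise from post_2).
- pin_head (a point): Centre of the outer flat face of the red pin head (a disc of 26 mm diameter, 12 mm thick, axis level, 32 mm above the worktop). Moves with the pin. Its axes are the unit's: the pin is pushed along +y of this frame. The face is 180 mm from the shaft axis at the start and 140 mm when home.
- lock_pin (a joint): How far the 9 mm steel lock pin is in, m: 0 at the start, its round nose sprung lightly (2 N) against the shaft; it clicks in to about 0.008 by itself when the hole (3 mm wider) comes round; 0.040 is fully home at its stop. Pushing home takes 4 to 9 N and it stays by friction. Out of line it will not go in. More than 50 N on it damages it.
- weight_1: Bystander: steel calibration weight, 24 mm diameter, 30 mm high, standing loose near the guide barrel, 50 to 70 mm to its +x side; origin in the middle of its underside.
- vial_05: Bystander: clear screw-cap vial, 23 mm diameter, 48 mm high, standing loose 50 to 60 mm to the -x side of the guide barrel; origin in the middle of its underside.
- flask_1: Bystander: conical glass flask with an orange stopper, 68 mm diameter, 132 mm high, standing loose 130 to 155 mm from the shaft on the unit's +y side; origin in the middle of its underside.

How it is judged:
By the outcome, as a careful person would: the job done as asked, in the order asked, and still so for the second after the job is handed in, with the robot touching nothing.
It also fails if it takes over 58 s, if anything falls off the work surface, if the arm or the gripper's body presses on something with over 40 N, if the wrist force passes 120 N, or if a joint passes its speed limit or range.

## Working session

There is one attempt and no reset: what is moved stays moved. The work goes in short steps, Python scripts to look and compute and a shell command to move; the robot and the scene stay as the last step left them, time stands still between calls to the robot, and variables do not carry over. Pictures are saved under pics/ and viewed, at most 10 in all, crops included, and the job is handed in when it is done.

```bash
ls; mkdir -p pics
python3 - <<'E'
from rig import ctrl, eyes
import cv2,json
o=ctrl.observe(); print(o)
for n in ("scene","top"):
    c=eyes.capture(n); cv2.imwrite(f"pics/{n}0.png",c["pixels"][:,:,::-1])
    print(n,c["K"],c["dist_coeffs"],c["R"],c["t"])
E
```

```text
pics
{'time': 0.0, 'joints': array([ 5.99631305e+01,  1.18827899e+01,  8.84033999e+01,  1.01768132e-03,
        7.98414174e+01, -8.62269077e+00]), 'dq': array([ 0.03014857,  0.02194569,  0.0017362 ,  0.09975297, -0.00263971,
        0.0181458 ]), 'joint_torque': array([ 7.81333183e-04, -3.70869076e+01, -2.81419659e+01,  6.97972463e-02,
        3.59135738e-02, -2.29695415e-04]), 'position': array([209.54760129, 534.62797607, 215.31683157]), 'ee_rot': array([-1.79873985e+02, -2.01217414e-02,  1.58585619e+02]), 'ft_force': array([-0.40811754,  0.3273797 ,  0.45414486]), 'ft_torque': array([-0.02987864, -0.00276907, -0.03258733]), 'finger_force': 0.0, 'gripper_width': 1.0010393789060408}
scene [[436.39321117   0.         318.90123   ]
 [  0.         436.39321117 204.23857603]
 [  0.           0.           1.        ]] [-0.00943862  0.          0.          0.          0.        ] [[ 0.45600649 -0.8898755  -0.01340454]
 [-0.48499456 -0.23584479 -0.84211491]
 [ 0.74621603  0.39051099 -0.53913153]] [  6.18955525 399.29114929 387.33707349]
top [[483.91242391   0.         319.43081986]
 [  0.         483.91242391 202.50733712]
 [  0.           0.           1.        ]] [-0.00567246  0.          0.          0.          0.        ] [[ 2.31748979e-03 -9.99426290e-01 -3.37893472e-02]
 [-9.98278503e-01 -3.31917230e-04 -5.86508351e-02]
 [ 5.86059713e-02  3.38671016e-02 -9.97706550e-01]] [302.57853612 536.61837506 901.74473062]
```

View pics/scene0.png

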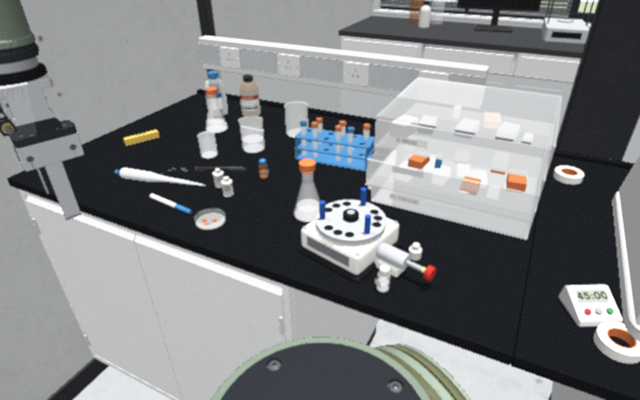

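View pics/top0.png

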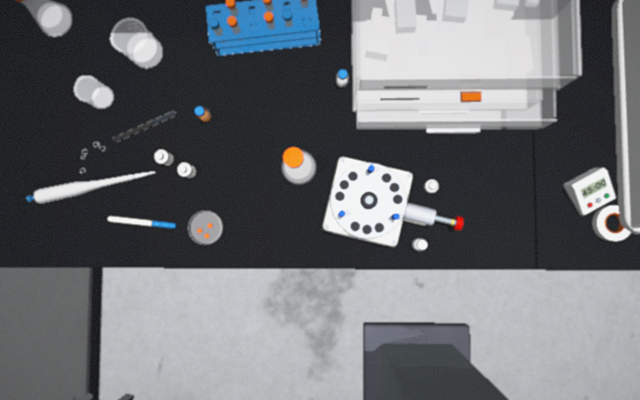

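The scene view shows the unit at about (350,235), with the red head at (429,272). In the top view the hub is at (369,200), the posts at (371,169), (342,214) and (395,217), the red head at (458,223), the weight at (432,186), the vial at (420,244) and the flask at (297,163).

```bash
cat > h.py <<'E'
from rig import ctrl, eyes
import cv2, numpy as np
from scipy.spatial.transform import Rotation as Ro
def ray(c,uv):
    p=cv2.undistortPoints(np.array([[uv]],float),c["K"],np.array(c["dist_coeffs"],float))[0,0]
    R=np.array(c["R"]);t=np.array(c["t"])
    return -R.T@t, R.T@np.array([p[0],p[1],1])
def onz(c,uv,z):
    o,d=ray(c,uv); return o+d*(z-o[2])/d[2]
def two(c1,u1,c2,u2):
    o1,d1=ray(c1,u1);o2,d2=ray(c2,u2)
    s=np.linalg.lstsq(np.c_[d1,-d2],o2-o1,rcond=None)[0]
    a=o1+s[0]*d1;b=o2+s[1]*d2
    return (a+b)/2,np.linalg.norm(a-b)
def blobs(c,kind,box,amin=6):
    h=cv2.cvtColor(c["pixels"],cv2.COLOR_RGB2HSV)
    lo,hi={"red":((0,150,80),(6,255,255)),"blue":((105,120,50),(125,255,255)),"dark":((0,0,0),(180,255,70))}[kind]
    m=cv2.inRange(h,lo,hi)
    if kind=="red": m|=cv2.inRange(h,(174,150,80),(180,255,255))
    k=np.zeros_like(m);x0,y0,x1,y1=box;k[y0:y1,x0:x1]=m[y0:y1,x0:x1]
    n,l,s,ce=cv2.connectedComponentsWithStats(k)
    return [(ce[i].round(1),s[i].tolist()) for i in range(1,n) if s[i][4]>=amin]
E
python3 - <<'E'
from h import *
np.set_printoptions(precision=1,suppress=True)
t=eyes.capture("top");s=eyes.capture("scene")
for n,c,b in(("top",t,(310,140,480,260)),("scene",s,(290,170,450,300))):
    for k in("red","blue"):
        print(n,k,blobs(c,k,b))
bt=blobs(t,"blue",(310,140,480,260))
for ce,_ in bt: print("post",onz(t,ce,91))
for n,uv,z in(("hub",(369,200),86),("weight",(432,186),30),("vial",(420,244),48),("flask",(293,157),132)):print(n,onz(t,uv,z))
r=blobs(t,"red",(440,200,480,240))
for ce,_ in r: print("red",onz(t,ce,32))
# housing corners z=56
h=cv2.cvtColor(t["pixels"],cv2.COLOR_RGB2HSV)
m=cv2.inRange(h,(0,0,140),(180,60,255));k=np.zeros_like(m);k[145:255,315:418]=m[145:255,315:418]
cs=max(cv2.findContours(k,cv2.RETR_EXTERNAL,cv2.CHAIN_APPROX_NONE)[0],key=cv2.contourArea)
for uv in cv2.boxPoints(cv2.minAreaRect(cs)): print("corner",uv,onz(t,uv,56))
im=cv2.resize(t["pixels"][140:260,310:480,::-1],None,fx=4.6,fy=4.6,interpolation=cv2.INTER_CUBIC);cv2.imwrite("pics/crop.png",im)
E
```

```text
top red [(array([458.8, 223.2]), [453, 216, 11, 15, 117])]
top blue [(array([370.5, 168.5]), [368, 165, 6, 7, 29]), (array([341.3, 213.2]), [339, 211, 6, 6, 25]), (array([395.2, 216.1]), [392, 214, 7, 5, 29])]
scene red [(array([429.4, 272.4]), [423, 264, 13, 17, 152])]
scene blue [(array([363. , 194.4]), [359, 186, 9, 19, 120]), (array([322.2, 207.3]), [320, 199, 7, 20, 92]), (array([367.1, 223.5]), [365, 215, 5, 18, 72])]
post [592.2 211.   91. ]
post [513.3 262.4  91. ]
post [508.3 168.2  91. ]
hub [536.9 213.5  86. ]
weight [566.8  91.6  30. ]
vial [458.7 118.2  48. ]
flask [606.7 344.4 132. ]
red [497.1  43.2  32. ]
corner [321.2 229.4] [484.9 298.7  56. ]
corner [339.1 154.2] [623.2 266.1  56. ]
corner [428.3 175.4] [583.8 103.3  56. ]
corner [410.5 250.6] [446.9 136.9  56. ]
```

View pics/crop.png

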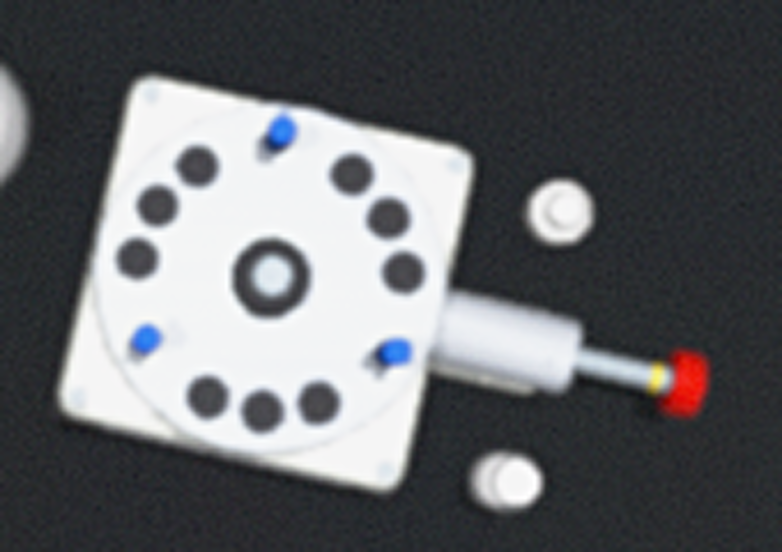

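The crop confirms the layout: three posts, barrel, red head to the right, weight above the barrel and vial below it. I have the carousel axis at about (537.5, 213.7) and the unit yaw at about -13.3°. I'll push the post at 116° anticlockwise with closed fingers, so I move above it first.

```bash
python3 -m inch '[[[-2.89,-0.915,0],[0,0,0],1],[[-2.89,-0.915,0],[0,0,0],1],[[-2.89,-0.915,0],[0,0,0],1],[[-2.89,-0.915,0],[0,0,0],1],[[-2.89,-0.915,0],[0,0,0],1],[[-2.89,-0.915,0],[0,0,0],1],[[-2.89,-0.915,0],[0,0,0],1],[[-2.89,-0.915,0],[0,0,0],1],[[-2.89,-0.915,0],[0,0,0],1],[[-2.89,-0.915,0],[0,0,0],1],[[-2.89,-0.915,0],[0,0,0],1],[[-2.89,-0.915,0],[0,0,0],1],[[-2.89,-0.915,0],[0,0,0],1],[[-2.89,-0.915,0],[0,0,0],1]]' 20 && python3 -m inch '[[[0,0,0],[0,0,0.1232],1],[[0,0,0],[0,0,0.1232],1],[[0,0,0],[0,0,0.1232],1],[[0,0,0],[0,0,0.1232],1],[[0,0,0],[0,0,0.1232],1],[[0,0,0],[0,0,0.1232],1],[[0,0,0],[0,0,0.1232],1],[[0,0,0],[0,0,0.1232],1],[[0,0,0],[0,0,0.1232],1],[[0,0,0],[0,0,0.1232],1],[[0,0,0],[0,0,0],1]]'
python3 - <<'E'
from h import *
np.set_printoptions(precision=1,suppress=True)
o=ctrl.observe();c=eyes.capture("wrist");cv2.imwrite("pics/w1.png",c["pixels"][:,:,::-1])
print(o["time"],o["position"],o["ee_rot"],o["gripper_width"],o["joints"],o["ft_force"]);print(c["K"],c["hand_eye"])
R=Ro.from_euler("xyz",o["ee_rot"],degrees=True).as_matrix();H=np.array(c["hand_eye"])
Rc=R@H[:3,:3];pc=R@H[:3,3]+o["position"];c["R"]=Rc.T;c["t"]=-Rc.T@pc
for ce,s in blobs(c,"blue",(0,0,640,400),20): print(ce,s,onz(c,ce,100))
for ce,s in blobs(c,"red",(0,0,640,400),20): print("red",ce,s,onz(c,ce,32))
E
```

```text
time: 1.37
position: [540.7, 267.1, 216.2]
ee_rot: [-180.0, -0.0, 158.6]
ft_force: [-0.3, 0.8, 0.2]
gripper_width: 0.04
finger_force: 0.0
time: 2.28
position: [539.7, 268.2, 216.1]
ee_rot: [-180.0, 0.0, 87.9]
ft_force: [-0.5, 1.5, 0.4]
gripper_width: 0.008
finger_force: 0.0
2.2833 [539.7 268.2 216.1] [-180.     0.    87.9] 0.007749610329822295 [18.2 15.2 84.3 -0.  80.6 20.3] [-0.5  1.5  0.4]
[[338.3   0.  322.1]
 [  0.  338.3 198.9]
 [  0.    0.    1. ]] [[   0.    -1.    -0.2   71.7]
 [   1.     0.     0.    -0.8]
 [  -0.    -0.2    1.  -169.1]
 [   0.     0.     0.     1. ]]
[293.8 204.4] [287, 194, 14, 21, 207] [514.3 263.3 100. ]
[382.3 255. ] [374, 242, 18, 26, 276] [592.  212.7 100. ]
```

View pics/w1.png

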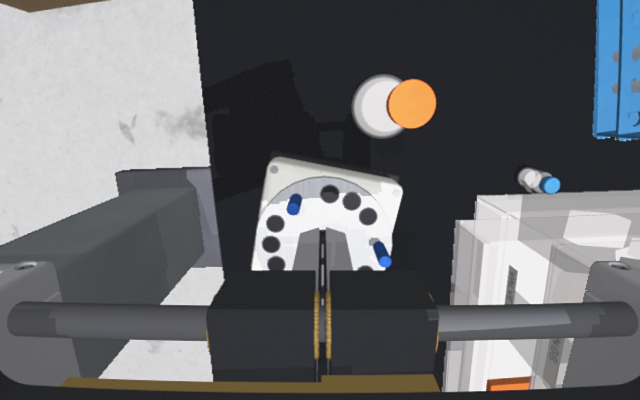

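The wrist view confirms it: posts at (294,204) and (382,255), fingers between them and the flask clear at (380,105). I'll descend, then push along the arc with a force and pin check between short bursts.

```bash
cat > chk.py <<'E'
from h import *
import sys,json,os
np.set_printoptions(precision=1,suppress=True)
o=ctrl.observe();f=np.array(o["ft_force"])
r=[]
for n,b in(("top",(420,190,480,250)),("scene",(390,240,450,295))):
    c=eyes.capture(n);l=blobs(c,"red",b)
    m=max(l,key=lambda q:q[1][4]) if l else (np.array([0.,0.]),[0]*5)
    r.append([m[0][0],m[0][1],m[1][4]])
if not os.path.exists("base.json"): json.dump({"f":f.tolist(),"r":[list(map(float,q)) for q in r]},open("base.json","w"))
B=json.load(open("base.json"));df=f-B["f"];dr=np.array(r)-B["r"]
print("t",round(o["time"],2),"pos",o["position"],"yaw",round(o["ee_rot"][2],1),"df",df,"red",dr.round(1).tolist())
bad=np.linalg.norm(df[:2])>6 or any(abs(d[0])>1.5 and q[2]>30 for d,q in zip(dr,r))
sys.exit(1 if bad else 0)
E
python3 -m inch '[[[0,0,3.05],[0,0,0],1],[[0,0,3.05],[0,0,0],1],[[0,0,3.05],[0,0,0],1],[[0,0,3.05],[0,0,0],1],[[0,0,0],[0,0,0],1]]' && python3 chk.py && python3 -m inch '[[[0,-0.135,0],[0,0,-0.025],1],[[0,-0.135,0],[0,0,-0.025],1],[[0,-0.135,0],[0,0,-0.025],1],[[0,-0.135,0],[0,0,-0.025],1],[[0,-0.135,0],[0,0,-0.025],1]]' >/dev/null && python3 chk.py && python3 -m inch '[[[0,-0.135,0],[0,0,-0.025],1],[[0,-0.135,0],[0,0,-0.025],1],[[0,-0.135,0],[0,0,-0.025],1],[[0,-0.135,0],[0,0,-0.025],1],[[0,-0.135,0],[0,0,-0.025],1]]' >/dev/null && python3 chk.py && python3 -m inch '[[[0,-0.135,0],[0,0,-0.025],1],[[0,-0.135,0],[0,0,-0.025],1],[[0,-0.135,0],[0,0,-0.025],1],[[0,-0.135,0],[0,0,-0.025],1],[[0,-0.135,0],[0,0,-0.025],1]]' >/dev/null && python3 chk.py
```

```text
time: 2.75
position: [534.2, 266.3, 87.2]
ee_rot: [-179.2, 0.3, 88.2]
ft_force: [-1.0, -0.5, -1.5]
gripper_width: 0.005
finger_force: 0.0
t 2.75 pos [534.2 266.3  87.2] yaw 88.2 df [0. 0. 0.] red [[0.0, 0.0, 0.0], [0.0, 0.0, 0.0]]
t 3.27 pos [533.7 268.5  95.8] yaw 95.3 df [0.4 0.3 3. ] red [[0.0, 0.0, 1.0], [0.0, 0.1, 2.0]]
t 3.78 pos [526.9 267.4  94.8] yaw 102.5 df [3.6 1.3 2.5] red [[0.0, 0.1, 2.0], [-0.1, 0.0, 2.0]]
t 4.3 pos [520.  265.4  94.6] yaw 109.6 df [2.4 0.3 2.5] red [[0.0, 0.0, 1.0], [-0.2, -0.1, 4.0]]
```

```bash
python3 -m inch '[[[0,-0.135,0],[0,0,-0.025],1],[[0,-0.135,0],[0,0,-0.025],1],[[0,-0.135,0],[0,0,-0.025],1],[[0,-0.135,0],[0,0,-0.025],1],[[0,-0.135,0],[0,0,-0.025],1]]' >/dev/null && python3 chk.py && python3 -m inch '[[[0,-0.135,0],[0,0,-0.025],1],[[0,-0.135,0],[0,0,-0.025],1],[[0,-0.135,0],[0,0,-0.025],1],[[0,-0.135,0],[0,0,-0.025],1],[[0,-0.135,0],[0,0,-0.025],1]]' >/dev/null && python3 chk.py && python3 -m inch '[[[-0.005,-0.135,0],[0,0,-0.025],1],[[0,-0.135,0],[0,0,-0.025],1],[[0,-0.135,0],[0,0,-0.025],1],[[0,-0.135,0],[0,0,-0.025],1],[[0,-0.135,0],[0,0,-0.025],1]]' >/dev/null && python3 chk.py && python3 -m inch '[[[-0.005,-0.135,0],[0,0,-0.025],1],[[0,-0.135,0],[0,0,-0.025],1],[[0,-0.135,0],[0,0,-0.025],1],[[0,-0.135,0],[0,0,-0.025],1],[[0,-0.135,0],[0,0,-0.025],1]]' >/dev/null && python3 chk.py && python3 -m inch '[[[-0.005,-0.135,0],[0,0,-0.025],1],[[0,-0.135,0],[0,0,-0.025],1],[[0,-0.135,0],[0,0,-0.025],1],[[0,-0.135,0],[0,0,-0.025],1],[[0,-0.135,0],[0,0,-0.025],1]]' >/dev/null && python3 chk.py && python3 -m inch '[[[-0.005,-0.135,0],[0,0,-0.025],1],[[0,-0.135,0],[0,0,-0.025],1],[[0,-0.135,0],[0,0,-0.025],1],[[0,-0.135,0],[0,0,-0.025],1],[[0,-0.135,0],[0,0,-0.025],1]]' >/dev/null && python3 chk.py; cat base.json
```

```text
t 4.82 pos [513.7 262.9  94.4] yaw 116.7 df [3.  1.3 2.4] red [[0.0, -0.1, 0.0], [-0.2, -0.1, 3.0]]
t 5.33 pos [508.  259.8  94.4] yaw 123.8 df [4.  1.2 2.4] red [[0.0, 0.0, 1.0], [-0.2, 0.0, 3.0]]
t 5.85 pos [502.5 255.7  94.3] yaw 131.0 df [2.9 0.7 1.4] red [[-0.1, -0.1, 0.0], [-0.2, -0.2, 4.0]]
t 6.37 pos [497.6 251.   94.4] yaw 138.1 df [1.6 0.5 1.3] red [[0.0, -0.1, 0.0], [-0.1, -0.1, 3.0]]
t 6.88 pos [493.4 246.   94.4] yaw 145.3 df [2.5 2.5 1.7] red [[-0.1, 0.0, 1.0], [-0.1, -0.1, 3.0]]
t 7.4 pos [489.8 240.1  94.4] yaw 152.4 df [2.5 2.3 2. ] red [[-0.1, -0.1, 0.0], [-0.2, 0.0, 3.0]]
{"f": [-1.0270046853807724, -0.4880298915119445, -1.4783526582013626], "r": [[458.9, 223.1, 112.0], [429.5, 272.4, 152.0]]}
```

```bash
python3 -m inch '[[[-0.005,-0.135,0],[0,0,-0.025],1],[[0,-0.135,0],[0,0,-0.025],1],[[0,-0.135,0],[0,0,-0.025],1],[[0,-0.135,0],[0,0,-0.025],1],[[0,-0.135,0],[0,0,-0.025],1]]' >/dev/null && python3 chk.py && python3 -m inch '[[[-0.005,-0.135,0],[0,0,-0.025],1],[[0,-0.135,0],[0,0,-0.025],1],[[0,-0.135,0],[0,0,-0.025],1],[[0,-0.135,0],[0,0,-0.025],1],[[0,-0.135,0],[0,0,-0.025],1]]' >/dev/null && python3 chk.py && python3 -m inch '[[[-0.005,-0.135,0],[0,0,-0.025],1],[[0,-0.135,0],[0,0,-0.025],1],[[0,-0.135,0],[0,0,-0.025],1],[[0,-0.135,0],[0,0,-0.025],1],[[0,-0.135,0],[0,0,-0.025],1]]' >/dev/null && python3 chk.py && python3 -m inch '[[[-0.005,-0.135,0],[0,0,-0.025],1],[[0,-0.135,0],[0,0,-0.025],1],[[0,-0.135,0],[0,0,-0.025],1],[[0,-0.135,0],[0,0,-0.025],1],[[0,-0.135,0],[0,0,-0.025],1]]' >/dev/null && python3 chk.py && python3 -m inch '[[[-0.005,-0.135,0],[0,0,-0.025],1],[[0,-0.135,0],[0,0,-0.025],1],[[0,-0.135,0],[0,0,-0.025],1],[[0,-0.135,0],[0,0,-0.025],1],[[0,-0.135,0],[0,0,-0.025],1]]' >/dev/null && python3 chk.py && python3 -m inch '[[[-0.005,-0.135,0],[0,0,-0.025],1],[[0,-0.135,0],[0,0,-0.025],1],[[0,-0.135,0],[0,0,-0.025],1],[[0,-0.135,0],[0,0,-0.025],1],[[0,-0.135,0],[0,0,-0.025],1]]' >/dev/null && python3 chk.py
```

```text
t 7.92 pos [486.8 233.9  94.4] yaw 159.6 df [1.8 2.5 2.5] red [[0.0, 0.0, 0.0], [-0.1, -0.1, 4.0]]
t 8.43 pos [484.7 227.7  94.3] yaw 166.7 df [1.7 2.5 1.7] red [[-0.1, -0.2, 0.0], [-0.2, -0.1, 2.0]]
t 8.95 pos [483.3 220.9  94.3] yaw 173.9 df [0.5 2.7 2.1] red [[-0.1, -0.1, 0.0], [-0.2, 0.0, 3.0]]
t 9.47 pos [482.9 213.9  94.2] yaw -178.9 df [0.8 2.7 1.7] red [[0.5, -0.8, -15.0], [-0.1, -0.1, 5.0]]
t 9.98 pos [483.3 207.2  94.1] yaw -171.8 df [0.5 2.4 2.5] red [[2.9, -3.5, -92.0], [-0.2, 0.0, 2.0]]
t 10.5 pos [484.7 200.4  94.1] yaw -164.6 df [-0.2  1.4  2.4] red [[-458.9, -223.1, -112.0], [-0.2, 0.0, 3.0]]
```

```bash
python3 -m inch '[[[-0.005,-0.135,0],[0,0,-0.025],1],[[0,-0.135,0],[0,0,-0.025],1],[[0,-0.135,0],[0,0,-0.025],1],[[0,-0.135,0],[0,0,-0.025],1],[[0,-0.135,0],[0,0,-0.025],1]]' >/dev/null && python3 chk.py && python3 -m inch '[[[-0.005,-0.135,0],[0,0,-0.025],1],[[0,-0.135,0],[0,0,-0.025],1],[[0,-0.135,0],[0,0,-0.025],1],[[0,-0.135,0],[0,0,-0.025],1],[[0,-0.135,0],[0,0,-0.025],1]]' >/dev/null && python3 chk.py && python3 -m inch '[[[-0.005,-0.135,0],[0,0,-0.025],1],[[0,-0.135,0],[0,0,-0.025],1],[[0,-0.135,0],[0,0,-0.025],1],[[0,-0.135,0],[0,0,-0.025],1],[[0,-0.135,0],[0,0,-0.025],1]]' >/dev/null && python3 chk.py && python3 -m inch '[[[-0.005,-0.135,0],[0,0,-0.025],1],[[0,-0.135,0],[0,0,-0.025],1],[[0,-0.135,0],[0,0,-0.025],1],[[0,-0.135,0],[0,0,-0.025],1],[[0,-0.135,0],[0,0,-0.025],1]]' >/dev/null && python3 chk.py
```

```text
t 11.02 pos [487.2 193.8  94. ] yaw -157.5 df [0.3 0.6 1.4] red [[-458.9, -223.1, -112.0], [-1.2, -0.4, 3.0]]
t 11.53 pos [490.1 188.   94.2] yaw -150.3 df [0.6 0.9 2.1] red [[-458.9, -223.1, -112.0], [-3.4, -1.8, 2.0]]
```

```bash
python3 -m inch '[[[0,0,0],[0,0,0],1],[[0,0,0],[0,0,0],1]]' >/dev/null; python3 chk.py
python3 - <<'E'
from h import *
c=eyes.capture("scene");print(onz(c,(429.5,272.4),32),onz(c,blobs(c,"red",(390,240,450,295))[0][0],32)); print(ctrl.observe()["joints"])
E
```

```text
t 11.8 pos [490.6 188.   94.4] yaw -150.3 df [0.6 0.8 1.9] red [[-458.9, -223.1, -112.0], [-3.4, -1.8, 1.0]]
[500.12050399  45.79142996  32.        ] [502.13095536  52.3768469   32.        ]
[ 1.15259722e+01  1.36686499e+01  1.01764714e+02 -7.95420371e-03
  6.45578403e+01 -1.08190268e+02]
```

The pin has clicked in by about 7 mm. Next I ease up to the stop in tiny steps, watching force only.

```bash
sed 's/ or any(.*$//' chk.py > chf.py; tail -2 chf.py; python3 -m inch '[[[0,-0.068,0],[0,0,-0.0125],1],[[0,-0.068,0],[0,0,-0.0125],1]]' >/dev/null; python3 chf.py && python3 -m inch '[[[0,-0.068,0],[0,0,-0.0125],1],[[0,0,0],[0,0,0],1]]' >/dev/null; python3 chf.py && python3 -m inch '[[[0,-0.068,0],[0,0,-0.0125],1],[[0,0,0],[0,0,0],1]]' >/dev/null; python3 chf.py && python3 -m inch '[[[0,-0.068,0],[0,0,-0.0125],1],[[0,0,0],[0,0,0],1]]' >/dev/null; python3 chf.py
```

```text
bad=np.linalg.norm(df[:2])>6
sys.exit(1 if bad else 0)
t 12.12 pos [491.1 187.   94.4] yaw -148.8 df [0.3 1.  2.1] red [[-458.9, -223.1, -112.0], [-3.8, -1.8, 2.0]]
t 12.38 pos [491.6 186.2  94.4] yaw -148.1 df [0.3 1.4 1.8] red [[-458.9, -223.1, -112.0], [-3.8, -1.8, 2.0]]
t 12.65 pos [492.  185.6  94.5] yaw -147.4 df [-0.6  1.3  1.1] red [[-458.9, -223.1, -112.0], [-3.8, -1.8, 2.0]]
t 12.92 pos [492.4 185.   94.4] yaw -146.6 df [-0.1  1.   2. ] red [[-458.9, -223.1, -112.0], [-3.7, -1.8, 3.0]]
```

```bash
s(){ python3 chf.py; }; python3 -m inch '[[[0,-0.068,0],[0,0,-0.0125],1],[[0,0,0],[0,0,0],1]]' >/dev/null; s && python3 -m inch '[[[0,-0.068,0],[0,0,-0.0125],1],[[0,0,0],[0,0,0],1]]' >/dev/null; s && python3 -m inch '[[[0,-0.068,0],[0,0,-0.0125],1],[[0,0,0],[0,0,0],1]]' >/dev/null; s && python3 -m inch '[[[0,-0.068,0],[0,0,-0.0125],1],[[0,0,0],[0,0,0],1]]' >/dev/null; s && python3 -m inch '[[[0,-0.068,0],[0,0,-0.0125],1],[[0,0,0],[0,0,0],1]]' >/dev/null; s && python3 -m inch '[[[0,-0.068,0],[0,0,-0.0125],1],[[0,0,0],[0,0,0],1]]' >/dev/null; s
```

```text
t 13.18 pos [492.8 184.4  94.5] yaw -145.9 df [0.3 1.5 1.7] red [[-458.9, -223.1, -112.0], [-3.7, -1.8, 1.0]]
t 13.45 pos [493.1 183.9  94.4] yaw -145.2 df [0.8 1.  2.1] red [[-458.9, -223.1, -112.0], [-3.7, -1.8, 2.0]]
t 13.72 pos [493.5 183.3  94.4] yaw -144.5 df [-0.2  0.5  0.7] red [[-458.9, -223.1, -112.0], [-3.7, -1.8, 3.0]]
t 13.98 pos [493.9 182.8  94.4] yaw -143.8 df [-0.4  1.6  1.7] red [[-458.9, -223.1, -112.0], [-3.7, -1.8, 2.0]]
t 14.25 pos [494.3 182.2  94.5] yaw -143.1 df [-0.8  0.6  1. ] red [[-458.9, -223.1, -112.0], [-3.7, -1.8, 2.0]]
t 14.52 pos [494.7 181.7  94.4] yaw -142.3 df [0.1 0.  1.5] red [[-458.9, -223.1, -112.0], [-3.7, -1.8, 1.0]]
```

Run:
```python
from h import *
np.set_printoptions(precision=1,suppress=True)
c=eyes.capture("scene");t=eyes.capture("top")
a=cv2.resize(c["pixels"][170:300,290:450,::-1],None,fx=4.5,fy=4.5,interpolation=cv2.INTER_CUBIC);cv2.imwrite("pics/s2.png",a)
for ce,s in blobs(c,"blue",(290,170,450,300)):
    p=onz(c,ce,91);print(ce,s,p,np.degrees(np.arctan2(p[1]-213.7,p[0]-537.5)),np.hypot(p[1]-213.7,p[0]-537.5))
for ce,s in blobs(t,"blue",(310,140,420,260)):
    p=onz(t,ce,95);print("top",ce,s,p,np.degrees(np.arctan2(p[1]-213.7,p[0]-537.5)))
```

```text
[322.3 206.8] [320, 199, 7, 19, 89] [525.2 267.4  91. ] 102.94852469354558 55.09117583704502
[366.8 226.1] [364, 216, 5, 18, 53] [503.4 167.4  91. ] -126.39263163767792 57.51558624227963
top [371.3 168.4] [369, 165, 6, 7, 30] [591.8 209.9  95. ] -4.026146433222745
top [341.1 212.6] [339, 210, 5, 6, 23] [514.2 262.8  95. ] 115.37414219085767
```

View pics/s2.png

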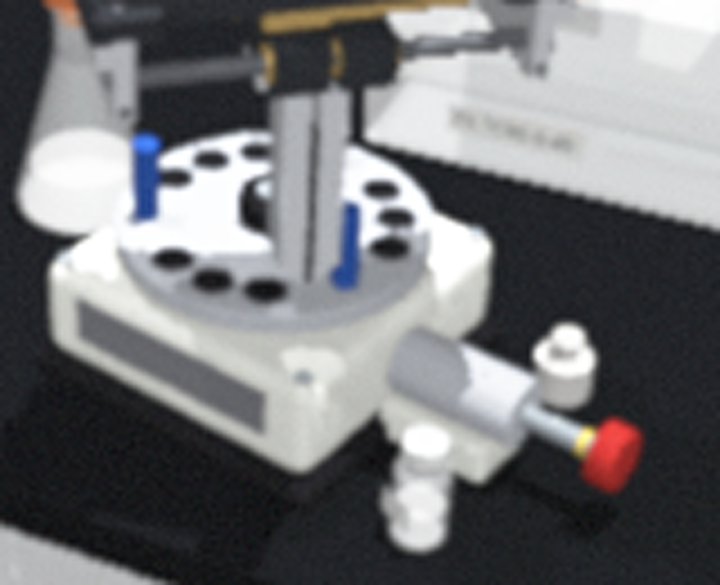

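The scene crop shows the fingers against the pushed post, crop (348,245), and the red head at (612,455), moved inward. I'll keep stepping and track the disc angle too.

```bash
cat >> h.py <<'E'
def disc():
    t=eyes.capture("top")
    return [round(float(np.degrees(np.arctan2(*(onz(t,ce,100)[:2]-[537.5,213.7])[::-1]))),1) for ce,s in blobs(t,"blue",(310,140,420,260),15)]
E
sed -i 's/^bad=/print("disc",disc());bad=/' chf.py
s(){ python3 chf.py; }; python3 -m inch '[[[0,-0.068,0],[0,0,-0.0125],1],[[0,0,0],[0,0,0],1]]' >/dev/null; s && python3 -m inch '[[[0,-0.068,0],[0,0,-0.0125],1],[[0,0,0],[0,0,0],1]]' >/dev/null; s && python3 -m inch '[[[0,-0.068,0],[0,0,-0.0125],1],[[0,0,0],[0,0,0],1]]' >/dev/null; s
```

```text
t 14.88 pos [495.2 181.2  94.5] yaw -141.6 df [-0.2  1.   1.6] red [[-458.9, -223.1, -112.0], [-3.7, -1.8, 3.0]]
disc [-2.8, 116.1]
t 15.2 pos [495.6 180.6  94.4] yaw -140.9 df [0.2 1.  0.8] red [[-458.9, -223.1, -112.0], [-3.7, -1.8, 1.0]]
disc [-2.2, 116.9]
t 15.52 pos [496.  180.1  94.5] yaw -140.2 df [-0.7  0.9  1.7] red [[-458.9, -223.1, -112.0], [-3.8, -1.7, 1.0]]
disc [-1.8, 117.5]
```

```bash
s(){ python3 chf.py; }; python3 -m inch '[[[0,-0.068,0],[0,0,-0.0125],1],[[0,0,0],[0,0,0],1]]' >/dev/null; s && python3 -m inch '[[[0,-0.068,0],[0,0,-0.0125],1],[[0,0,0],[0,0,0],1]]' >/dev/null; s && python3 -m inch '[[[0,-0.068,0],[0,0,-0.0125],1],[[0,0,0],[0,0,0],1]]' >/dev/null; s && python3 -m inch '[[[0,-0.068,0],[0,0,-0.0125],1],[[0,0,0],[0,0,0],1]]' >/dev/null; s && python3 -m inch '[[[0,-0.068,0],[0,0,-0.0125],1],[[0,0,0],[0,0,0],1]]' >/dev/null; s
```

```text
t 15.83 pos [496.5 179.6  94.5] yaw -139.5 df [-0.2  0.5  2.1] red [[-458.9, -223.1, -112.0], [-3.7, -1.8, 3.0]]
disc [-0.7, 118.5]
t 16.15 pos [496.9 179.1  94.5] yaw -138.8 df [-0.7  1.3  1.3] red [[-458.9, -223.1, -112.0], [-3.8, -1.8, 1.0]]
disc [0.0, 119.0]
t 16.47 pos [497.3 178.6  94.4] yaw -138.0 df [-0.3  0.9  2.5] red [[-458.9, -223.1, -112.0], [-3.8, -1.8, 2.0]]
disc [0.4, 119.8]
t 16.78 pos [497.7 178.1  94.4] yaw -137.3 df [-1.5  1.5  2.5] red [[-458.9, -223.1, -112.0], [-3.7, -1.8, 1.0]]
disc [1.3, 120.2]
t 17.1 pos [498.1 177.6  94.4] yaw -136.6 df [-1.3  1.5  2.7] red [[-458.9, -223.1, -112.0], [-3.7, -1.8, 3.0]]
disc [1.9, 121.0]
```

```bash
s(){ python3 chf.py; }; python3 -m inch '[[[0,-0.068,0],[0,0,-0.0125],1],[[0,0,0],[0,0,0],1]]' >/dev/null; s && python3 -m inch '[[[0,-0.068,0],[0,0,-0.0125],1],[[0,0,0],[0,0,0],1]]' >/dev/null; s && python3 -m inch '[[[0,-0.068,0],[0,0,-0.0125],1],[[0,0,0],[0,0,0],1]]' >/dev/null; s && python3 -m inch '[[[0,-0.068,0],[0,0,-0.0125],1],[[0,0,0],[0,0,0],1]]' >/dev/null; s
```

```text
t 17.42 pos [498.5 177.2  94.4] yaw -135.9 df [-1.1  2.4  3.1] red [[-458.9, -223.1, -112.0], [-3.8, -1.8, 2.0]]
disc [2.4, 121.5]
t 17.73 pos [499.  176.7  94.4] yaw -135.2 df [-2.1  1.5  2.9] red [[-458.9, -223.1, -112.0], [-3.8, -1.8, 2.0]]
disc [3.4, 122.3]
t 18.05 pos [499.4 176.2  94.4] yaw -134.5 df [-2.6  3.   2.5] red [[-458.9, -223.1, -112.0], [-3.7, -1.8, 3.0]]
disc [3.7, 122.7]
t 18.37 pos [499.8 175.7  94.4] yaw -133.7 df [-3.7  1.8  3.7] red [[-458.9, -223.1, -112.0], [-3.8, -1.8, 2.0]]
disc [4.5, 123.4]
```

```bash
s(){ python3 chf.py; }; python3 -m inch '[[[0,-0.068,0],[0,0,-0.0125],1],[[0,0,0],[0,0,0],1]]' >/dev/null; s && python3 -m inch '[[[0,-0.068,0],[0,0,-0.0125],1],[[0,0,0],[0,0,0],1]]' >/dev/null; s; python3 -c "
from h import *
c=eyes.capture('scene');cv2.imwrite('pics/s3.png',cv2.resize(c['pixels'][150:300,270:460,::-1],None,fx=4,fy=4,interpolation=cv2.INTER_CUBIC))"
```

```text
t 18.68 pos [500.3 175.2  94.4] yaw -133.0 df [-3.8  1.9  4. ] red [[-458.9, -223.1, -112.0], [-3.8, -1.8, 4.0]]
disc [5.2, 124.3]
t 19.0 pos [500.6 174.9  94.4] yaw -132.3 df [-4.8  1.6  4.8] red [[-458.9, -223.1, -112.0], [-3.7, -1.8, 1.0]]
disc [5.6, 124.4]
```

View pics/s3.png

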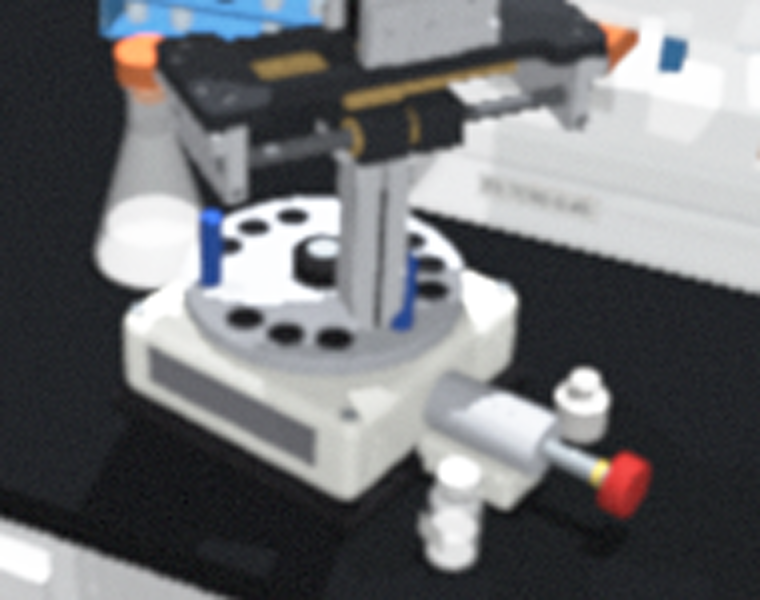

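```bash
sed -i 's/>6/>9/' chf.py; s(){ python3 chf.py; }; python3 -m inch '[[[0,-0.068,0],[0,0,-0.0125],1],[[0,0,0],[0,0,0],1]]' >/dev/null; s && python3 -m inch '[[[0,-0.068,0],[0,0,-0.0125],1],[[0,0,0],[0,0,0],1]]' >/dev/null; s ; python3 -c "
from h import *
o=ctrl.observe();print(o['joints'],o['ft_torque'],o['ee_rot'])"
```

```text
t 19.37 pos [500.9 174.5  94.4] yaw -131.6 df [-4.9  2.4  4.2] red [[-458.9, -223.1, -112.0], [-3.8, -1.8, 2.0]]
disc [6.0, 125.2]
t 19.68 pos [501.2 174.1  94.3] yaw -130.9 df [-5.7  3.3  5.2] red [[-458.9, -223.1, -112.0], [-3.7, -1.9, 0.0]]
disc [6.9, 125.2]
[ 9.77858817e+00  1.43155698e+01  1.00957840e+02  5.20345072e-02
  6.48338675e+01 -1.29328242e+02] [ 0.50336013  1.14296004 -0.0234198 ] [ 1.79895608e+02 -5.31680838e-02 -1.30915293e+02]
```

```bash
s(){ python3 chf.py; }; python3 -m inch '[[[0,-0.068,0],[0,0,-0.0125],1],[[0,0,0],[0,0,0],1]]' >/dev/null; s && python3 -m inch '[[[0,-0.068,0],[0,0,-0.0125],1],[[0,0,0],[0,0,0],1]]' >/dev/null; s
```

```text
t 20.0 pos [501.5 173.7  94.3] yaw -130.2 df [-5.7  3.3  5.4] red [[-458.9, -223.1, -112.0], [-3.7, -1.8, 3.0]]
disc [7.3, 125.9]
t 20.32 pos [501.8 173.3  94.3] yaw -129.5 df [-6.1  3.6  5.9] red [[-458.9, -223.1, -112.0], [-3.6, -1.8, 2.0]]
disc [7.6, 126.6]
```

Resistance has risen from about 1 N to 7 N since yaw ≈ -137, which fits the far edge of the play after the click. I'll back off and see whether the disc springs back.

```bash
s(){ python3 chf.py; }; python3 -m inch '[[[0,0.15,0],[0,0,0.025],1],[[0,0.15,0],[0,0,0.025],1]]' >/dev/null; s ; python3 -m inch '[[[0,0.15,0],[0,0,0.025],1],[[0,0.15,0],[0,0,0.025],1],[[0,0.15,0],[0,0,0.025],1]]' >/dev/null; s ; python3 -m inch '[[[0,0.15,0],[0,0,0.025],1],[[0,0.15,0],[0,0,0.025],1],[[0,0,0],[0,0,0],1]]' >/dev/null; s
```

```text
t 20.63 pos [500.9 174.7  94.4] yaw -132.4 df [-2.   1.1  1.8] red [[-458.9, -223.1, -112.0], [-3.7, -1.8, 0.0]]
disc [6.0, 125.0]
t 21.03 pos [499.3 177.6  94.7] yaw -136.7 df [ 0.9 -0.4  1.3] red [[-458.9, -223.1, -112.0], [-3.6, -1.8, 2.0]]
disc [2.6, 121.5]
t 21.43 pos [496.7 180.   94.8] yaw -139.5 df [1.1 0.5 1.2] red [[-458.9, -223.1, -112.0], [-3.6, -1.8, -1.0]]
disc [2.4, 121.5]
```

The disc sprang back 5° and stayed there, so the pin has caught. Next I lift, turn the tool to yaw 76.7° and move out beyond the pin head.

```bash
python3 -m inch '[[[0,0.1,-1.5],[0,0,0],1],[[0,0,-2.5],[0,0,0],1],[[0,0,-2.5],[0,0,0],1],[[0,0,-2.5],[0,0,0],1],[[0,0,-1.5],[0,0,0],1]]' >/dev/null && python3 -m inch '[[[0,0,0],[0,0,0.12],1],[[0,0,0],[0,0,0.12],1],[[0,0,0],[0,0,0.12],1],[[0,0,0],[0,0,0.12],1],[[0,0,0],[0,0,0.12],1],[[0,0,0],[0,0,0.12],1],[[0,0,0],[0,0,0.12],1],[[0,0,0],[0,0,0.12],1],[[0,0,0],[0,0,0.12],1],[[0,0,0],[0,0,0.12],1],[[0,0,0],[0,0,0.12],1],[[0,0,0],[0,0,0.12],1],[[0,0,0],[0,0,0.12],1],[[0,0,0],[0,0,0.12],1],[[0,0,0],[0,0,0.12],1],[[0,0,0],[0,0,0.12],1],[[0,0,0],[0,0,0.12],1],[[0,0,0],[0,0,0.12],1],[[0,0,0],[0,0,0.12],1],[[0,0,0],[0,0,0.12],1]]' >/dev/null && python3 -m inch '[[[0,0,0],[0,0,0.11],1],[[-1.97,0.4,0],[0,0,0],1],[[-1.97,0.4,0],[0,0,0],1],[[-1.97,0.4,0],[0,0,0],1],[[-1.97,0.4,0],[0,0,0],1],[[-1.97,0.4,0],[0,0,0],1],[[-1.97,0.4,0],[0,0,0],1],[[-1.97,0.4,0],[0,0,0],1],[[-1.97,0.4,0],[0,0,0],1],[[0,0,0],[0,0,0],1],[[0,0,0],[0,0,0],1]]'
python3 - <<'E'
from h import *
np.set_printoptions(precision=1,suppress=True)
o=ctrl.observe();c=eyes.capture("wrist");cv2.imwrite("pics/w2.png",c["pixels"][:,:,::-1])
R=Ro.from_euler("xyz",o["ee_rot"],degrees=True).as_matrix();H=np.array(c["hand_eye"])
Rc=R@H[:3,:3];pc=R@H[:3,3]+o["position"];c["R"]=Rc.T;c["t"]=-Rc.T@pc
print(o["ft_force"],disc())
for ce,s in blobs(c,"red",(0,0,640,400),20): print("red",ce,s,onz(c,ce,36))
s=eyes.capture("scene")
print("scene red",blobs(s,"red",(390,240,450,295)))
E
```

```text
time: 24.58
position: [490.0, 19.5, 199.6]
ee_rot: [180.0, -0.0, 76.6]
ft_force: [0.3, -0.1, 0.0]
gripper_width: 0.007
finger_force: 0.0
[ 0.3 -0.1  0. ] [2.4, 121.5, -118.9]
red [324.5 152.5] [312, 145, 26, 15, 345] [499.8  52.2  36. ]
scene red [(array([425.8, 270.6]), [419, 263, 14, 16, 156])]
```

View pics/w2.png

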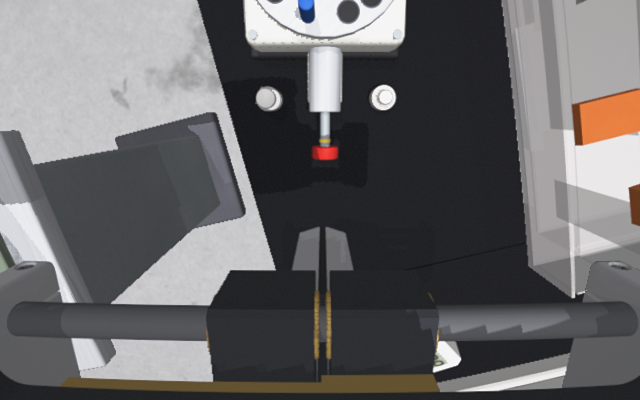

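The wrist view shows the red head at (324,152) straight ahead of the closed fingers, with the vial at (268,98) and the weight at (383,97) well to the sides. I'll descend in front of the face.

```bash
python3 -m inch '[[[0,0.2,2.2],[0,0,0],1],[[0,0,2.2],[0,0,0],1],[[0,0,2.2],[0,0,0],1],[[0,0,2.2],[0,0,0],1],[[0,0,2.2],[0,0,0],1],[[0,0,2.2],[0,0,0],1],[[0,0,1.6],[0,0,0],1],[[0,0,1],[0,0,0],1],[[0,0,0.7],[0,0,0],1],[[0,0,0.36],[0,0,0],1],[[0,0,0],[0,0,0],1],[[0,0,0],[0,0,0],1]]' >/dev/null; rm base.json; python3 chk.py; cat base.json; echo; python3 -m inch '[[[0.4,0,0],[0,0,0],1],[[0.4,0,0],[0,0,0],1],[[0.3,0,0],[0,0,0],1],[[0.2,0,0],[0,0,0],1],[[0,0,0],[0,0,0],1]]' >/dev/null; python3 chf.py && python3 -m inch '[[[0.15,0,0],[0,0,0],1],[[0.15,0,0],[0,0,0],1],[[0.15,0,0],[0,0,0],1],[[0,0,0],[0,0,0],1]]' >/dev/null; python3 chf.py
```

```text
t 25.73 pos [492.5  19.9  31.5] yaw 76.7 df [0. 0. 0.] red [[0.0, 0.0, 0.0], [0.0, 0.0, 0.0]]
{"f": [0.05803843922343888, -1.0357890458576577, 0.39298442607283196], "r": [[454.9, 222.3, 107.0], [425.3, 271.8, 127.0]]}
t 26.25 pos [494.9  32.9  31. ] yaw 76.7 df [0.2 1.2 0.7] red [[-0.2, 0.1, -5.0], [-1.8, 0.3, -48.0]]
disc [2.6, 121.5, -118.8]
t 26.73 pos [495.8  36.9  30.8] yaw 76.7 df [ 0.1  0.9 -0.7] red [[-1.0, -0.6, -32.0], [-2.9, 0.1, -75.0]]
disc [2.4, 121.5, -118.9]
```

```bash
sed -i 's/>9/>13/' chf.py; s(){ python3 chf.py; }; python3 -m inch '[[[0.15,0,0],[0,0,0],1],[[0.15,0,0],[0,0,0],1]]' >/dev/null; s && python3 -m inch '[[[0.15,0,0],[0,0,0],1],[[0.15,0,0],[0,0,0],1]]' >/dev/null; s && python3 -m inch '[[[0.15,0,0],[0,0,0],1],[[0.15,0,0],[0,0,0],1]]' >/dev/null; s && python3 -m inch '[[[0.15,0,0],[0,0,0],1],[[0.15,0,0],[0,0,0],1]]' >/dev/null; s && python3 -m inch '[[[0.15,0,0],[0,0,0],1],[[0.15,0,0],[0,0,0],1]]' >/dev/null; s
```

```text
t 27.05 pos [496.3  39.1  30.8] yaw 76.7 df [-1.3 -1.6 -0.2] red [[-2.2, -0.8, -35.0], [-4.3, -0.7, -72.0]]
disc [2.2, 121.4, -118.9]
t 27.37 pos [497.   42.2  30.8] yaw 76.7 df [-1.4 -1.8 -0.1] red [[-4.0, -0.9, -36.0], [-5.8, -1.5, -76.0]]
disc [2.0, 121.4, -118.8]
t 27.68 pos [497.7  45.2  30.8] yaw 76.7 df [-1.6 -3.7 -0.4] red [[-5.7, -1.7, -38.0], [-7.5, -2.3, -76.0]]
disc [2.1, 121.2, -119.0]
t 28.0 pos [498.4  48.1  30.8] yaw 76.7 df [-0.7 -3.8 -0.2] red [[-7.2, -2.1, -42.0], [-8.9, -2.9, -75.0]]
disc [2.1, 121.2, -119.0]
t 28.32 pos [499.1  50.9  30.8] yaw 76.7 df [-1.3 -4.9  0.7] red [[-9.0, -2.4, -41.0], [-10.4, -3.6, -77.0]]
disc [1.9, 121.2, -119.1]
```

```bash
s(){ python3 chf.py; }; python3 -m inch '[[[0.15,0,0],[0,0,0],1],[[0.15,0,0],[0,0,0],1]]' >/dev/null; s && python3 -m inch '[[[0.15,0,0],[0,0,0],1],[[0.15,0,0],[0,0,0],1]]' >/dev/null; s && python3 -m inch '[[[0.15,0,0],[0,0,0],1],[[0.15,0,0],[0,0,0],1]]' >/dev/null; s && python3 -m inch '[[[0.15,0,0],[0,0,0],1],[[0.15,0,0],[0,0,0],1]]' >/dev/null; s && python3 -m inch '[[[0.15,0,0],[0,0,0],1],[[0.15,0,0],[0,0,0],1]]' >/dev/null; s && python3 -m inch '[[[0.15,0,0],[0,0,0],1],[[0.1,0,0],[0,0,0],1]]' >/dev/null; s
```

```text
t 28.63 pos [499.7  53.7  30.8] yaw 76.7 df [-1.4 -6.  -0.4] red [[-10.4, -3.0, -47.0], [-11.7, -4.3, -81.0]]
disc [1.9, 121.2, -119.1]
t 28.95 pos [500.4  56.4  30.8] yaw 76.7 df [-1.9 -6.6 -0.5] red [[-12.1, -3.2, -46.0], [-13.4, -4.8, -77.0]]
disc [1.9, 121.2, -119.1]
t 29.27 pos [501.   59.1  30.8] yaw 76.7 df [-1.2 -7.  -0.5] red [[-13.6, -3.6, -52.0], [-14.6, -5.2, -78.0]]
disc [1.9, 121.2, -119.1]
t 29.58 pos [501.6  61.8  30.8] yaw 76.7 df [-2.1 -7.9  0.7] red [[-15.3, -3.8, -52.0], [-15.8, -6.1, -83.0]]
disc [1.9, 121.1, -119.2]
t 29.9 pos [502.3  64.4  30.8] yaw 76.7 df [-2.4 -8.6  1.5] red [[-16.7, -4.4, -60.0], [-17.1, -6.9, -87.0]]
disc [1.7, 120.8, -119.4]
t 30.22 pos [502.8  66.5  30.8] yaw 76.7 df [ -2.7 -10.2   0.4] red [[-17.6, -4.7, -68.0], [-17.9, -7.4, -90.0]]
disc [1.1, 120.1, -120.0]
```

```bash
sed -i 's/>13/>18/' chf.py; s(){ python3 chf.py; }; python3 -m inch '[[[0.1,0,0],[0,0,0],1],[[0.1,0,0],[0,0,0],1]]' >/dev/null; s && python3 -m inch '[[[0.1,0,0],[0,0,0],1],[[0.1,0,0],[0,0,0],1]]' >/dev/null; s && python3 -m inch '[[[0.1,0,0],[0,0,0],1],[[0.1,0,0],[0,0,0],1]]' >/dev/null; s && python3 -m inch '[[[0.1,0,0],[0,0,0],1],[[0.1,0,0],[0,0,0],1]]' >/dev/null; s
```

```text
t 30.53 pos [503.2  68.3  30.8] yaw 76.7 df [ -2.1 -10.2   1.9] red [[-18.3, -4.7, -77.0], [-18.7, -7.9, -90.0]]
disc [1.1, 120.1, -119.9]
t 30.85 pos [503.2  68.5  30.9] yaw 76.8 df [ -5.  -18.2   4.5] red [[-18.5, -5.1, -85.0], [-18.7, -8.0, -92.0]]
disc [1.1, 120.1, -119.8]
t 31.0 pos [503.2  68.4  30.9] yaw 76.8 df [ -4.2 -15.3   2. ] red [[-18.4, -4.8, -85.0], [-18.7, -8.0, -92.0]]
disc [1.1, 120.1, -120.0]
t 31.32 pos [503.3  68.5  30.9] yaw 76.8 df [ -6.1 -23.5   6.3] red [[-17.5, -8.1, -98.0], [-18.7, -8.0, -92.0]]
disc [1.1, 120.1, -119.8]
```

The tool stopped dead while the force rose to 23 N, so the pin is home. Now I retreat, lift and verify.

```bash
python3 -m inch '[[[-0.5,0,0],[0,0,0],1],[[-1,0,0],[0,0,0],1],[[-1.5,0,0],[0,0,0],1],[[-1.5,0,0],[0,0,0],1],[[-0.5,0,0],[0,0,0],1],[[0,0,-2],[0,0,0],1],[[0,0,-3],[0,0,0],1],[[0,0,-3],[0,0,0],1],[[0,0,-3],[0,0,0],1],[[0,0,-2],[0,0,0],1],[[-2,0,-2],[0,0,0],1],[[-2,0,0],[0,0,0],1],[[0,0,0],[0,0,0],1]]'
python3 - <<'E'
from h import *
np.set_printoptions(precision=1,suppress=True)
t=eyes.capture("top");s=eyes.capture("scene");print(disc())
a=blobs(t,"red",(400,190,480,250));b=blobs(s,"red",(380,235,450,295))
print(a,b)
h0=np.array([537.5,213.7])
for c,q in((t,a),(s,b)):
    p=onz(c,q[0][0],32);print(p,np.hypot(*(p[:2]-h0)))
im=np.hstack([cv2.resize(x[:,:,::-1],(400,350),interpolation=cv2.INTER_CUBIC) for x in(t["pixels"][130:270,280:440+0],s["pixels"][150:290,290:450])]);cv2.imwrite("pics/fin.png",im)
E
```

```text
time: 32.55
position: [485.0, -14.7, 182.9]
ee_rot: [179.7, -0.0, 76.6]
ft_force: [0.8, 0.3, -0.7]
gripper_width: 0.004
finger_force: 0.0
[1.1, 120.1, -120.2]
[(array([438.6, 218.3]), [434, 211, 9, 15, 93])] [(array([409.8, 263.6]), [405, 257, 11, 14, 118])]
[506.1  80.5  32. ] 136.88285731623986
[507.7  83.6  32. ] 133.4681957559059
```

View pics/fin.png

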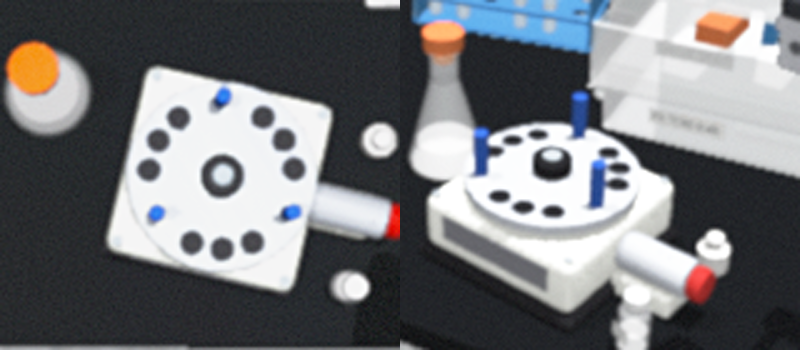

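The final view shows the head against the barrel end, the disc locked, and the weight, vial and flask standing. The tool travelled about 32 mm after the 8 mm click, so the pin is in about 40 mm. Handing in.

```bash
python3 -c "
from rig import ctrl
print(ctrl.sign_off())"
```

```text
the job is handed in; nothing more can be done
None
```

The carousel is locked and the job handed in at about 33 s: the pin clicked in and stopped the disc, I pressed lightly (about 7 N) against the catch to feel it, then pushed the pin about 40 mm to its stop and let go, with the weight, vial and flask still standing.

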